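Hang the broad scraper on the tool rail

ROBOT

A 6-joint arm with a two-finger parallel gripper is mounted at the origin on the work surface. World frame = base frame: x ahead of the robot, y to its left, z up, the work surface at z = 0. Lengths are in m, angles in rad, forces in N, time in s.
With the tool pointing down it reaches from about 0.375 to 0.9 m from the base axis. Payload 3.1 kg.
Tool frame: the origin (TCP) lies at the very end of the fingers, on their centre line; the grasp point (between the pads) lies 19 mm behind it; z points along the fingers, y is the line along which they close (so a half turn about z gives the same grasp; the last joint's range is limited). The gripper opens to 87 mm and grips with 3 to 60 N. Pads are 19 mm wide; open, the fingers measure 117 mm over their backs; the gripper's body (75 mm by 190 mm) begins 51 mm behind the grasp point.
Start: joints at [-1.413, 0.527, 1.433, -0, 1.181, -0.178], TCP at [0.206, -0.59, 0.223] pointing down, gripper open.
Joint ranges: [-3.08, 3.08], [-0.75, 2.2], [0.22, 2.44], [-1.43, 4.57], [0, 2.65], [-2.85, 2.85]. Speed limits (rad/s): [2.79, 2.79, 3.14, 3.14, 3.14, 3.14].

INTERFACE

Orientations are given as a unit quaternion [x, y, z, w].
In Python, from rig import robot gives the robot as it stands. The module is installed in compiled form; this text tells all that it offers.
- The arm moves only by the tool servo_tool, never from a script. Its argument "rows" is one flat list of numbers, 5 for each row, row after row: the closure, from -1 (fully open) to 1 (shut), so that 0 is half open, then the shift along the tool's x, y, z in m, then the turn about the tool's z in degrees. A call has 1 to 5 rows; each row shifts and turns the commanded pose from where the row before left it, along the tool's axes as they then stand; what a row does not reach is not made up. A row lasts 1/12 s, in which the tool goes at most 41.7 mm and 7.16 degrees, less where a joint would pass 70% of its speed; a pose out of reach is approached as far as the arm can. A call with a gripper value outside its range is refused whole. The fingers move at their own pace and stop on an object; "newtons" is the grip in N (left out, the last holds). Time passes only in rows, so rows that do not move let the fingers close. It gives the time, the measured TCP pose, the force, the opening and the grip force at its end, in the units of the state.
- robot.get_obs(): the state, without advancing time (a new reading comes with each control period).
- robot.camera(name): name is "scene" or "top"; returns a dict with "pixels" (400x640x3 uint8, red, green, blue), "intrinsics" (3x3 intrinsics, pixels), "rvec" (rotation vector, rad) and "tvec" (3), from world to camera coordinates, as OpenCV has them. Camera axes: x right, y down, z forward; pixel columns grow to the right and rows downward; lengths in m; the calibration is good to about 2 mm. A picture is of the moment at which its call begins. There is no depth.
- robot.hand_in(): hands the job in; it is judged then, once.
Trained networks look in a picture, given as the dict that the camera call returned (one of the last four; its "shot" number tells which), for a name from the list of things; names that differ only in an ending like _2 or _b are one class to them, and where a whole thing is asked for, a point or a joint stands for the part that bears it (a point fixed in the world has none). Each returns a list of dicts, best first, with "score" (0 to 1); they miss things now and then, are a little off and sometimes report something else, mostly with a low value. They report only what shows in the picture. A call takes as long as a camera call. They do not tell look-alikes from the thing itself.
- robot.spot_in(picture, query): "at" ([x, y, z] in m, in world coordinates, good to about 4 mm: the middle of the surface that is visible of it).
- robot.outline_of(picture, query): "region" (400x640 bool, what is visible of it).
- robot.place_of(picture, query): "at" ([x, y, z] in m, in world coordinates, good to about 4 mm: a listed point, or the origin of a listed thing).
The state is a dict: "time": time; "q": joint angles; "joint_velocities": joint speeds; "joint_torque": joint torques, N m; "position": TCP position; "tool_rot": TCP orientation; "ft_force": force on the tool from outside, world axes, zero at the start; "moment": the same for the moment, N m; "grip_width": finger opening in m; "grip_force": force on a finger pad.
Only numpy, scipy, OpenCV 4.12 (cv2) and the standard library are available. Lean on these libraries where they do the work, as an engineer would, in place of code of your own. Each camera call takes 0.05 s, during which the arm holds its last target. There are 200 camera calls.

TASK

Put the red-handled scraper away on the tool stand. First slide the empty orange hook along the rail to the free end, away from the brush, so that the broad blade will have room; then hang the scraper on that hook by the steel eye at the end of its handle and let go, so that it hangs straight down and still. Leave the brush on its hook and do not disturb the tin, the bowl or the sanding block.

Things in the scene. Friction and masses are not known exactly. Their poses are not given: they have to be found in the camera images.
- stand: Fixed tool stand to the right: upright black perforated panel, 380 mm wide (along y), 375 high, 12 thick. Origin: bench level, under the middle of the panel's front face; -x points out of the front (about world +y), z up. Rail 36 mm high, 12 deep along the front, centre 270 mm up, carries two hooks: black, fixed at y = +92 mm, and orange, sliding. Two feet 12 mm high run out 55 mm at the ends.
- shelf_edge (a point): Middle of the lower front edge of the wooden shelf along the stand's top: it stands out 45 mm in front of the panel over its whole width, underside 375 mm up, 12 mm thick; small jars stand on it, no further forward than 6 mm from the panel's front. A gripper pointing straight down over the hooks would strike it; one tilted 35 to 45 degrees, its wrist away from the panel, clears it.
- hook (a joint): Place of the orange hook on the rail, in m: 0 to 0.015 at the start (75 mm plus this value from the brush's hook), growing towards the stand's -y; 0.13 = against the stop at the free end. It slides against about 4 N of friction and stays where it is left.
- hook_seat (a point): Where an eye comes to rest on the orange hook: on the axis of its prong's level root, 31 mm out from the panel, 270 mm up. Axes as the stand's. Slide block: 34 mm wide, front face 24 mm from the panel, from 16 mm below to 28 above this point. Prong: 10 mm round steel, level to 37 mm from the panel, then a straight 45 mm that rises outwards at 42 degrees above level to hook_tip.
- hook_tip (a point): Centre of the round end (radius 5 mm) of the orange hook's prong: 39 mm further out from the panel than hook_seat and 30 mm higher. Axes as the stand's. The prong is rigid and may be pinched or pushed to slide the hook.
- scraper_handle (a point): Centre of the loose scraper's red handle, 11 mm above the 3 mm cardboard it lies on. +x: along it to the eye; z up as it lies. Handle 96 mm long, 27 wide, 22 thick (31 wide at x = +34). Steel collar 34 wide at x = -43 to -57, then a 2 mm blade widening from 58 to 100 mm, sloping down so that its edge (x = -108) touches the cardboard. 0.13 to 0.21 kg, balances at about x = -25 mm.
- scraper_eye (a point): Centre of the scraper's closed steel eye, 74 mm from scraper_handle along its +x, same height: ring of 4 mm wire, 31 mm outside, 22 mm opening, lying in the plane of the handle (its axis is the scraper's z). Hung up, its centre ends about 6.5 mm below the axis of the hook's root.
- brush_mid (a point): Middle of the loose flat brush that hangs by its eye from the black hook: 190 mm long, 66 wide at the brass ferrule, 18 thick, wooden handle up, black bristles down, z up along it. Leave it there.
- brush_hook_seat (a point): The like resting place on the fixed black hook: 31 mm out from the panel, 270 mm up, prong shaped as the orange hook's. The hanging brush's middle is about 92 mm straight below it.
- tin_mid (a point): Middle of a loose round tin with a green label, 84 mm across, 105 mm high. Bystander.
- block_mid (a point): Middle of a loose cork sanding block, 110 x 64 x 34 mm, long side along x. Bystander.
- bowl_mid (a point): Middle of a loose white plastic bowl, 150 mm across, 60 mm high. Bystander.
Mind the look-alikes: they are no part of the job. There is more than one size of the part that bears scraper_handle; the job needs the smaller.

How it is judged:
On the way, in this order (a step that is already met when the one before it is completed fails the run):
1. the empty hook has been slid to the free end of the rail (within 20 mm of the stop) (value of joint hook above 0.11 m), for 0.2 s.
2. the scraper's eye is threaded on that hook's prong down to its seat (distance between scraper_eye and hook_seat below 0.018 m), for 0.2 s.
At the end, for the whole second after the job is handed in: The orange hook stands within 20 mm of the stop at the rail's free end; the scraper hangs from it by its eye (eye centre within 16 mm of hook_seat), within 0.3 rad (17 degrees) of plumb with the handle up, let go and moving at less than 0.05 m/s; the brush still hangs from its own hook (value of joint hook above 0.11 m and distance between scraper_eye and hook_seat below 0.016 m and angle between scraper_handle's own x axis and vertical below 0.3 rad and linear speed of scraper below 0.05 m/s and distance between brush_mid and brush_hook_seat below 0.115 m); the robot touches nothing.
It fails at once if the brush is knocked off or pushed more than 40 mm (distance of brush_mid from where it was at the start of the episode above 0.04 m).
It fails at once if the tin is moved more than 30 mm (distance of tin_mid from where it was at the start of the episode above 0.03 m).
It fails at once if the sanding block is moved more than 30 mm (distance of block_mid from where it was at the start of the episode above 0.03 m).
It fails at once if the bowl is moved more than 30 mm (distance of bowl_mid from where it was at the start of the episode above 0.03 m).
It also fails if it takes over 54 s, if anything falls off the work surface, if the arm or the gripper's body presses on something with over 40 N, if the wrist force passes 120 N, or if a joint passes its speed limit or range.

## Working session

There is one attempt and no reset: what is moved stays moved. The work goes in short steps, Python scripts to look and compute and a tool call to move; the robot and the scene stay as the last step left them, time stands still between calls to the robot, and variables do not carry over. Pictures are saved under pics/ and viewed, at most 10 in all, crops included, and the job is handed in when it is done.

Besides the shell and the picture viewer there is one more tool, called after ">>>" as a command line: name --argument value ..., lists and objects as JSON in quotes. servo_tool: Moves the arm, as the interface text tells. Its arguments: {"type":"object","properties":{"rows":{"type":"array","items":{"type":"number"}},"newtons":{"type":"number"}},"required":["rows"]}

```bash
mkdir -p pics; cat > h.py <<'E'
from rig import robot
import numpy as np, cv2
from scipy.spatial.transform import Rotation as R
np.set_printoptions(precision=4,suppress=True)
def save(p,n,box=None,s=1):
    im=p["pixels"][:,:,::-1]
    if box: im=im[box[1]:box[3],box[0]:box[2]]
    cv2.imwrite("pics/"+n+".png",cv2.resize(im,None,fx=s,fy=s,interpolation=cv2.INTER_CUBIC))
def proj(p,X):
    return cv2.projectPoints(np.atleast_2d(np.array(X,float)),p["rvec"],p["tvec"],p["intrinsics"],None)[0][:,0]
def ray(p,uv):
    Rm=cv2.Rodrigues(np.array(p["rvec"],float))[0];c=-Rm.T@np.array(p["tvec"]).ravel()
    d=Rm.T@np.linalg.solve(p["intrinsics"],[uv[0],uv[1],1]);return c,d
def atz(p,uv,z):
    c,d=ray(p,uv);return c+d*(z-c[2])/d[2]
def tri(p1,u1,p2,u2):
    (a,d),(b,e)=ray(p1,u1),ray(p2,u2)
    s=np.linalg.lstsq(np.c_[d,-e],b-a,rcond=None)[0]
    return (a+s[0]*d+b+s[1]*e)/2,np.linalg.norm(a+s[0]*d-b-s[1]*e)
E
python3 - <<'E'
from h import *
o=robot.get_obs();print(o["time"],o["position"],o["tool_rot"])
ps={n:robot.camera(n) for n in("scene","top")}
for n,p in ps.items():
    save(p,n+"0",None,1.25)
    print(n)
    for q in("stand","shelf_edge","hook_seat","hook_tip","scraper_handle","scraper_eye","brush_mid","brush_hook_seat","tin_mid","block_mid","bowl_mid"):
        r=robot.place_of(p,q)
        print(q,[(np.round(x["at"],4).tolist(),round(x["score"],2),proj(p,x["at"])[0].round().tolist()) for x in r[:3]])
E
```

```text
0.0 [ 0.2059 -0.5894  0.2216] [ 0.9859  0.1671  0.     -0.0011]
scene
stand [([0.5535, -0.3428, -0.0029], 0.75, [243.0, 197.0]), ([0.5769, -0.2688, 0.2995], 0.16, [237.0, 160.0])]
shelf_edge [([0.5625, -0.2953, 0.3714], 0.69, [230.0, 139.0])]
hook_seat [([0.5755, -0.3128, 0.2698], 0.73, [230.0, 159.0]), ([0.6483, 0.4275, 0.0547], 0.41, [389.0, 336.0])]
hook_tip [([0.5751, -0.2718, 0.2965], 0.63, [237.0, 160.0]), ([0.5751, -0.3138, 0.2712], 0.59, [230.0, 159.0])]
scraper_handle [([0.5457, 0.1324, 0.0148], 0.96, [335.0, 262.0]), ([0.1505, -0.3077, 0.0161], 0.58, [314.0, 143.0])]
scraper_eye [([0.5676, 0.0603, 0.012], 0.9, [315.0, 255.0]), ([0.0537, -0.3145, 0.0161], 0.89, [326.0, 131.0])]
brush_mid [([0.6568, -0.3177, 0.1778], 0.92, [217.0, 189.0])]
brush_hook_seat [([0.648, -0.317, 0.2734], 0.63, [213.0, 171.0]), ([0.567, 0.0595, 0.01], 0.37, [315.0, 255.0])]
tin_mid [([0.6515, 0.426, 0.0546], 0.84, [388.0, 337.0])]
block_mid [([0.469, 0.3816, 0.0202], 0.78, [406.0, 289.0])]
bowl_mid [([0.7778, 0.1066, 0.0335], 0.57, [284.0, 304.0])]
top
stand [([0.5572, -0.3425, -0.004], 0.55, [417.0
[... 230 characters left out ...]
])]
hook_tip [([0.5791, -0.2702, 0.2991], 0.52, [416.0, 148.0]), ([0.5645, -0.2961, 0.3737], 0.48, [433.0, 146.0])]
scraper_handle [([0.5422, 0.135, 0.0106], 0.77, [276.0, 182.0]), ([0.15, -0.3152, 0.0137], 0.47, [416.0, 299.0])]
scraper_eye [([0.5638, 0.0616, 0.0139], 0.7, [297.0, 175.0]), ([0.0496, -0.316, 0.0136], 0.5, [418.0, 331.0])]
brush_mid [([0.6561, -0.3147, 0.1784], 0.85, [420.0, 133.0])]
brush_hook_seat [([0.6505, -0.3125, 0.2676], 0.58, [427.0, 126.0])]
tin_mid [([0.6491, 0.4239, 0.0549], 0.96, [186.0, 149.0]), ([0.5455, 0.1318, 0.0108], 0.43, [277.0, 181.0])]
block_mid [([0.4724, 0.3802, 0.0222], 0.98, [201.0, 204.0])]
bowl_mid [([0.7703, 0.1093, 0.0381], 0.61, [282.0, 114.0])]
```

View pics/scene0.png

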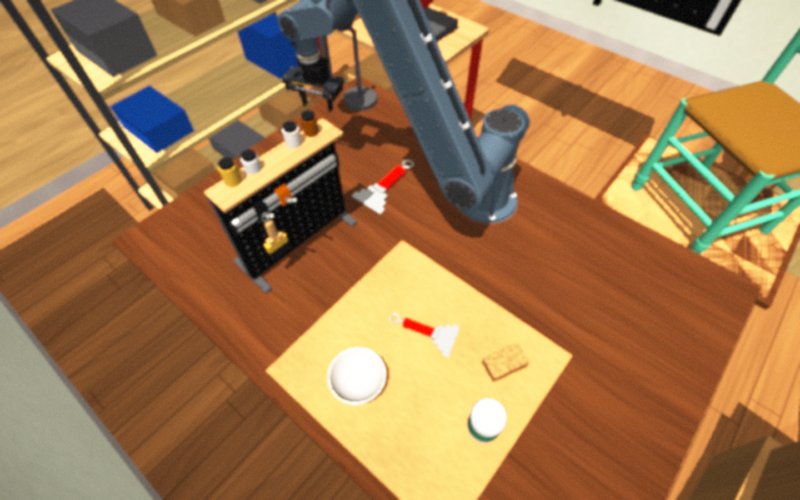

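View pics/top0.png

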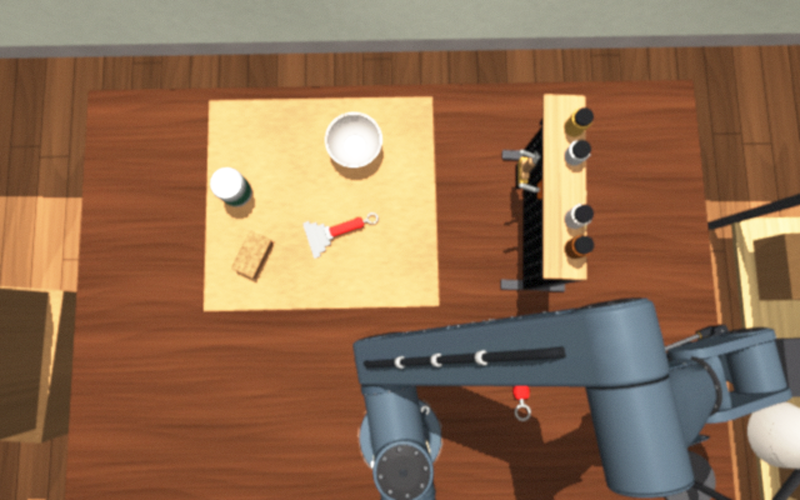

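The pictures show two scrapers that could be confused, at scene (335,262) on the cardboard and scene (314,143) on the bare bench. The first spans about 75 mm from handle to eye and the second about 100 mm. The job's scraper is the smaller, on the cardboard. The orange hook is at scene (237,160), with the brush to its left at (217,189). Next I'll refine by averaging and check the choice in a crop.

```bash
cat > meas.py <<'E'
from h import *
from scipy.optimize import least_squares
def gather(names,guess,n=4,cams=("scene","top"),tol=.02):
    acc={k:[] for k in names}
    for i in range(n):
        for c in cams:
            p=robot.camera(c)
            for k in names:
                for x in robot.place_of(p,k):
                    if np.linalg.norm(np.array(x["at"])-guess[k])<tol: acc[k].append(x["at"]);break
    return {k:(np.median(v,0),np.std(v,0),len(v)) for k,v in acc.items() if v}
def standfit(m):
    def pts(s):
        x,y,a,h=s;L={"stand":(0,0,0),"shelf_edge":(-.045,0,.375),"brush_hook_seat":(-.031,.092,.27),"hook_seat":(-.031,.017-h,.27),"hook_tip":(-.07,.017-h,.3)}
        Rz=R.from_euler("z",a).as_matrix()
        return {k:Rz@v+[x,y,0] for k,v in L.items()}
    f=lambda s:np.concatenate([(pts(s)[k]-m[k][0])[:2] for k in pts(s) if k in m])
    r=least_squares(f,[.555,-.343,-np.pi/2,.005],loss="soft_l1",f_scale=.003)
    return r.x,pts(r.x),f(r.x)
E
python3 - <<'E'
from meas import *
g=dict(stand=[.555,-.343,0],shelf_edge=[.564,-.295,.375],hook_seat=[.5745,-.312,.27],hook_tip=[.576,-.271,.3],brush_hook_seat=[.649,-.315,.27],scraper_handle=[.544,.1335,.014],scraper_eye=[.5655,.061,.014])
m=gather(g,g)
for k,v in m.items(): print(k,*v)
s,P,f=standfit(m);print(s,np.degrees(s[2]));print(P);print(f)
d=m["scraper_eye"][0]-m["scraper_handle"][0];print(d,np.linalg.norm(d),np.degrees(np.arctan2(d[1],d[0])))
p=robot.camera("scene");save(p,"crop1",(290,230,390,305),6)
r=p["pixels"].astype(int)
for n in("scene","top"):
    p=robot.camera(n);r=p["pixels"].astype(int)
    mk=((r[:,:,0]>150)&(r[:,:,1]<70)&(r[:,:,2]<70)).astype(np.uint8)
    c=cv2.connectedComponentsWithStats(mk)
    for st,ce in zip(c[2][1:],c[3][1:]):
        if st[4]>20:print(n,st,ce,atz(p,ce,.018))
E
```

```text
stand [ 0.5565 -0.3413 -0.0014] [0.003  0.0017 0.0022] 8
shelf_edge [ 0.5632 -0.2931  0.3754] [0.0023 0.0022 0.0009] 8
hook_seat [ 0.5746 -0.3114  0.2691] [0.0017 0.0014 0.0018] 7
hook_tip [ 0.5791 -0.2718  0.2967] [0.0011 0.0015 0.0018] 8
brush_hook_seat [ 0.6478 -0.3151  0.2698] [0.0015 0.0013 0.0009] 7
scraper_handle [0.5442 0.1351 0.0109] [0.0007 0.0016 0.0018] 7
scraper_eye [0.566  0.0595 0.0116] [0.0021 0.0024 0.0024] 7
[ 0.5565 -0.3399 -1.6487  0.0004] -94.46580413165282
{'stand': array([ 0.5565, -0.3399,  0.    ]), 'shelf_edge': array([ 0.56 , -0.295,  0.375]), 'brush_hook_seat': array([ 0.6506, -0.3162,  0.27  ]), 'hook_seat': array([ 0.5754, -0.3103,  0.27  ]), 'hook_tip': array([ 0.5784, -0.2714,  0.3   ])}
[ 0.      0.0014 -0.0032 -0.002   0.0028 -0.0011  0.0008  0.0011 -0.0007
  0.0004]
[ 0.0218 -0.0756  0.0007] 0.078683479841705 -73.91456581068427
scene [374  75   5  16  35] [375.8286  82.8286] [-0.3781 -0.3386  0.018 ]
scene [303 132  22  20 210] [313.7571 141.3095] [ 0.1436 -0.3127  0.018 ]
scene [323 256  23  12 134] [333.8806 261.3731] [0.5465 0.1299 0.018 ]
top [267 180  23   9  50] [278.12 184.02] [0.5345 0.1264 0.018 ]
top [410 309  14  11 125] [416.656 313.424] [ 0.1051 -0.3137  0.018 ]
```

View pics/crop1.png

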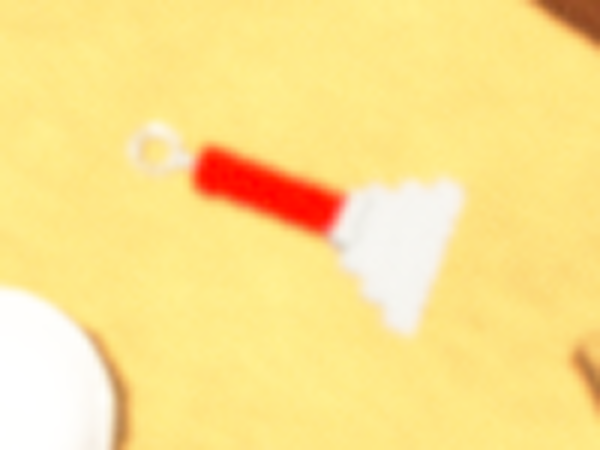

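>>> servo_tool --rows '[-1,0,0,-0.04,0,-1,0,0,-0.04,0,-1,0,0,-0.04,0,-1,0,0,-0.04,0,-1,0,0,-0.04,0]'

```text
time: 4.97
position: [0.2059, -0.5896, 0.4246]
tool_rot: [0.986, 0.167, 0.0, 0.0]
ft_force: [-0.3, -2.2, 0.8]
grip_width: 0.0869
grip_force: 0.0
```

>>> servo_tool --rows '[-1,0,0,-0.04,0,-1,0,0,-0.03,0,-1,0,-0.02,-0.03,0,-1,0,-0.04,0,-7,-1,0,-0.04,0,-7]'

```text
time: 5.38
position: [0.1688, -0.4976, 0.5242]
tool_rot: [0.957, 0.289, -0.0, 0.002]
ft_force: [-0.6, 0.2, 0.3]
grip_width: 0.0871
grip_force: 0.0
```

>>> servo_tool --rows '[-1,0.036,-0.0175,0,-7,-1,0.038,-0.013,0,-7,-1,0.039,-0.0085,0,-7,-1,0.04,-0.0035,0,-7,-1,0.04,0.0015,0,-7]'

```text
time: 5.8
position: [0.2713, -0.3235, 0.5227]
tool_rot: [0.826, 0.563, 0.0, 0.0]
ft_force: [1.7, -0.5, -0.7]
grip_width: 0.0871
grip_force: 0.0
```

>>> servo_tool --rows '[-1,0.0395,0.006,0,-7,-1,0.0385,0.011,0,-7,-1,0.037,0.0155,0,-7,-1,0.0345,0.02,0,-7,-1,0.032,0.024,0,-7]'

```text
time: 6.22
position: [0.3731, -0.1513, 0.5229]
tool_rot: [0.619, 0.786, 0.0, 0.001]
ft_force: [0.7, -1.6, 0.7]
grip_width: 0.087
grip_force: 0.0
```

>>> servo_tool --rows '[-1,0.029,0.0275,0,-2.7,-1,0.0275,0.029,0,0,-1,0.0275,0.029,0,0,-1,0.0275,0.029,0,0,-1,0,0,0,0]'

```text
time: 6.63
position: [0.4559, -0.0097, 0.5223]
tool_rot: [0.598, 0.801, 0.002, -0.001]
ft_force: [-0.3, -0.1, 0.3]
grip_width: 0.0871
grip_force: 0.0
```

>>> servo_tool --rows '[-1,0.024,0.0252,0.02,0,-1,0.024,0.0252,0.02,0,-1,0.024,0.0252,0.02,0,-1,0.024,0.0252,0.02,0,-1,0.024,0.0252,0.02,0]'

```text
time: 7.05
position: [0.5426, 0.1355, 0.4218]
tool_rot: [0.602, 0.798, 0.0, 0.0]
ft_force: [-0.4, -0.6, -0.0]
grip_width: 0.087
grip_force: 0.0
```

>>> servo_tool --rows '[-1,0,0,0.04,0,-1,0,0,0.04,0,-1,0,0,0.04,0,-1,0,0,0.04,0,-1,0,0,0.04,0]'

```text
time: 7.47
position: [0.542, 0.1341, 0.2211]
tool_rot: [0.602, 0.798, 0.0, 0.0]
ft_force: [0.6, 0.8, 0.3]
grip_width: 0.0874
grip_force: 0.0
```

>>> servo_tool --rows '[-1,0,0,0.04,0,-1,0,0,0.04,0,-1,0,0,0.04,0,-1,0,0,0,0]'

```text
time: 7.8
position: [0.536, 0.1334, 0.0946]
tool_rot: [0.602, 0.798, -0.006, -0.007]
ft_force: [-1.6, 0.0, -1.6]
grip_width: 0.0873
grip_force: 0.0
```

```bash
python3 - <<'E'
from h import *
p=robot.camera("scene");save(p,"c2",(270,200,400,300),6)
o=robot.get_obs();print(o["position"],o["q"])
X=np.array(o["position"]);print(proj(p,X))
for z in(.0,.04):print(proj(p,[X[0],X[1],z]))
E
```

```text
[0.5385 0.1337 0.0985] [ 0.042   0.6142  1.7081 -0.0002  0.8308 -0.2357]
[[336.8322 250.0601]]
[[335.9517 262.6097]]
[[336.2959 257.7037]]
```

View pics/c2.png

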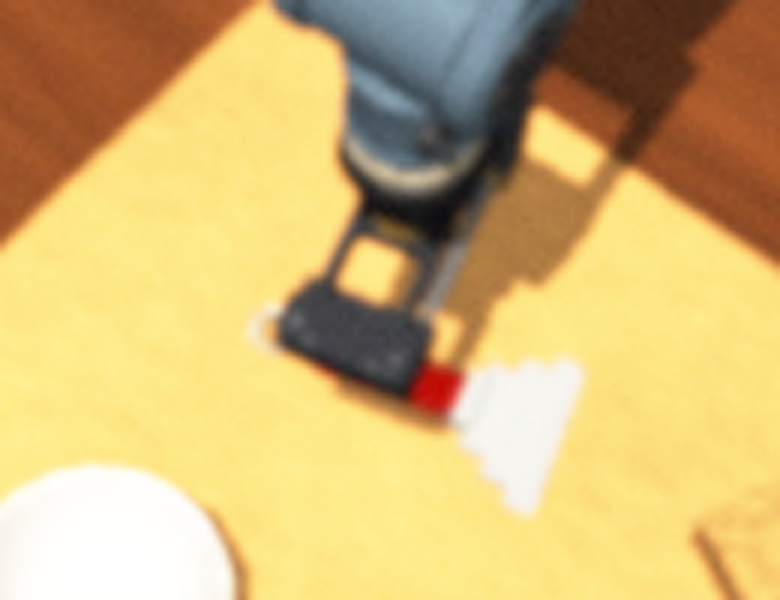

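The crop shows the open gripper straddling the red handle at about (340,260) in scene pixels, with the eye at (314,254) and the blade at lower right. The lateral position is good, so I'll nudge, descend and grip.

>>> servo_tool --rows '[-1,0.005,0.003,0.03,0,-1,0,0,0.03,0,-1,0,0,0.02,0,-1,0,0,0.006,0,-1,0,0,0,0]'

```text
time: 8.27
position: [0.5448, 0.1399, 0.0178]
tool_rot: [0.602, 0.798, 0.001, 0.001]
ft_force: [0.1, 0.5, 0.8]
grip_width: 0.0867
grip_force: 0.0
```

```bash
python3 - <<'E'
from h import *
o=robot.get_obs();print(o["position"],o["ft_force"],o["tool_rot"])
E
```

```text
[0.5448 0.1399 0.0178] [0.102  0.4705 0.7846] [0.6023 0.7983 0.0005 0.0006]
```

>>> servo_tool --rows '[-1,0,0,0.01,0,-1,0,0,0,0,0.2,0,0,0,0,1,0,0,0,0,1,0,0,0,0]' --newtons 60

```text
time: 8.68
position: [0.5443, 0.1401, 0.0075]
tool_rot: [0.602, 0.798, 0.001, 0.001]
ft_force: [-0.0, -0.2, 0.9]
grip_width: 0.0741
grip_force: 0.0
```

>>> servo_tool --rows '[1,0,0,0,0,1,0,0,0,0,1,0,0,0,0,1,0,0,0,0,1,0,0,0,0]'

```text
time: 9.1
position: [0.5436, 0.14, 0.0065]
tool_rot: [0.602, 0.798, -0.0, -0.0]
ft_force: [0.7, -0.3, 0.5]
grip_width: 0.0417
grip_force: 0.0
```

>>> servo_tool --rows '[1,0,0,0,0,1,0,0,0,0,1,0,0,0,0,1,0,0,0,0,1,0,0,0,0]'

```text
time: 9.52
position: [0.5432, 0.14, 0.0065]
tool_rot: [0.602, 0.798, -0.0, -0.0]
ft_force: [-0.4, -0.5, 0.9]
grip_width: 0.0269
grip_force: 59.5
```

>>> servo_tool --rows '[1,0,0,0,0,1,0,0,-0.02,0,1,0,0,-0.04,0,1,0,0,-0.04,0,1,0,0,-0.04,0]'

```text
time: 9.93
position: [0.5431, 0.14, 0.1473]
tool_rot: [0.602, 0.798, -0.0, -0.001]
ft_force: [1.4, 1.0, -2.0]
grip_width: 0.0266
grip_force: 59.5
```

>>> servo_tool --rows '[1,0,0,-0.04,0,1,0,0,-0.04,0,1,0,0,-0.04,0,1,0,0,-0.04,0,1,0,0,0,0]'

```text
time: 10.35
position: [0.5486, 0.1406, 0.3155]
tool_rot: [0.602, 0.798, 0.006, 0.007]
ft_force: [2.0, 0.0, -1.3]
grip_width: 0.0263
grip_force: 59.5
```

>>> servo_tool --rows '[1,-0.039,-0.004,0,7,1,-0.039,0.0005,0,7,1,-0.0385,0.005,0,6.4,1,-0.038,0.01,0,0,1,-0.038,0.01,0,0]'

```text
time: 10.77
position: [0.5771, -0.0541, 0.3057]
tool_rot: [0.734, 0.679, -0.0, -0.0]
ft_force: [-0.1, 0.8, -1.3]
grip_width: 0.0267
grip_force: 59.5
```

>>> servo_tool --rows '[1,-0.038,0.01,0,0,1,-0.03,0.008,0,0,1,0,0,0,0,1,0,0,0,0]'

```text
time: 11.1
position: [0.5898, -0.1237, 0.3051]
tool_rot: [0.735, 0.678, -0.0, -0.001]
ft_force: [0.4, 1.1, -1.7]
grip_width: 0.0266
grip_force: 59.5
```

```bash
python3 - <<'E'
from meas import *
o=robot.get_obs();T=np.array(o["position"]);Rm=R.from_quat(o["tool_rot"]).as_matrix();print(o["time"],T,np.degrees(np.arctan2(Rm[1,0],Rm[0,0])))
e=T-.083*Rm[:,0]+[0,0,.0075];print(e)
g=dict(scraper_eye=e,hook_tip=[.5785,-.2715,.3],scraper_handle=T-.009*Rm[:,0]+[0,0,.0075])
m=gather(g,g,n=2,tol=.035)
for k,v in m.items(): print(k,*v)
p=robot.camera("scene");save(p,"c3",(190,110,330,215),5.7);print(proj(p,[e,g["hook_tip"]]))
p=robot.camera("top");save(p,"c4",(330,90,470,195),5.7);print(proj(p,[e,g["hook_tip"]]))
E
```

```text
11.1 [ 0.5898 -0.1237  0.3051] 85.33346999580556
[ 0.5831 -0.2064  0.3126]
hook_tip [ 0.5773 -0.2697  0.2978] [0.0017 0.0015 0.002 ] 4
scraper_handle [ 0.5916 -0.13    0.3114] [0.     0.002  0.0016] 2
[[247.9119 167.9377]
 [236.0252 159.9185]]
[[393.2181 145.9433]
 [416.3419 148.2772]]
```

View pics/c3.png

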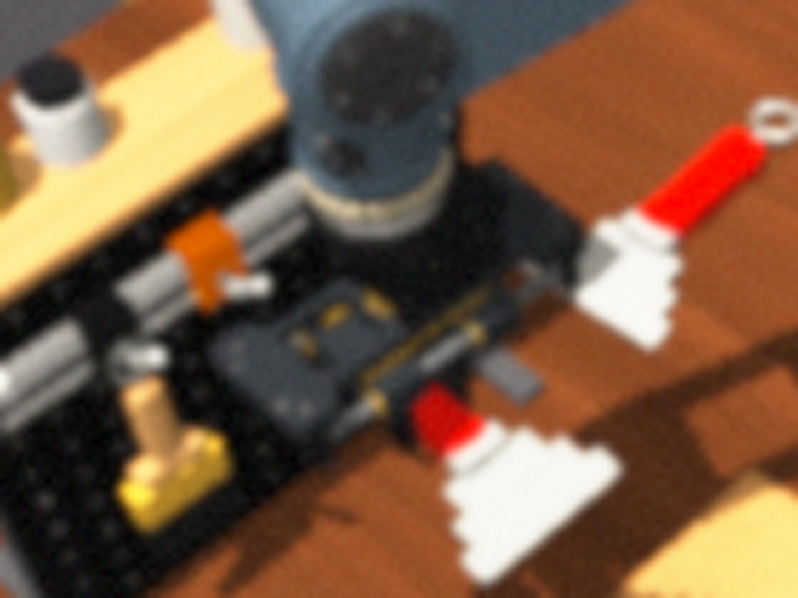

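The scene crop shows the scraper held level, blade at about scene (283,199). The eye is hidden behind the gripper, and the orange prong's tip is at (236.5,160.5), as projected. I'll check the eye in the top view.

View pics/c4.png

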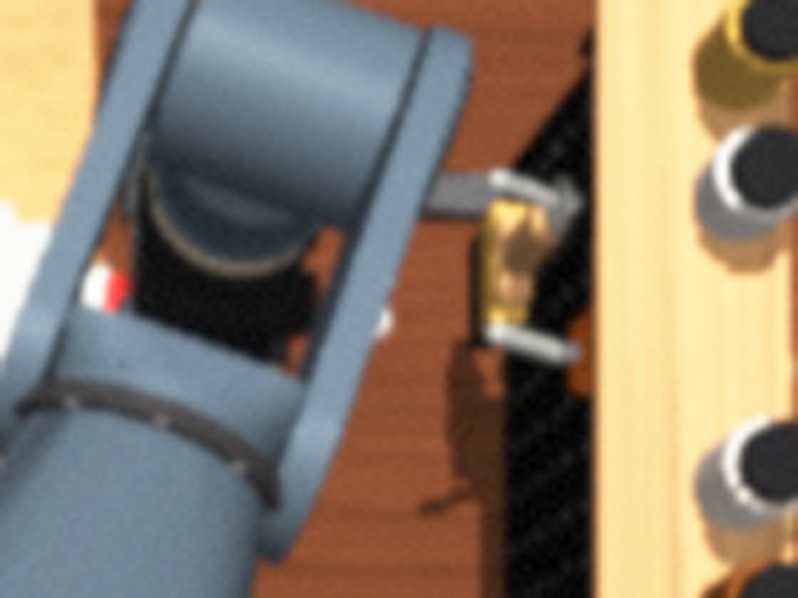

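The ring's outer end is at top (398.8,146), exactly where the computed eye puts it, and the prong tip is at about (415.5,148.8). Now I'll move over the tip and lower.

>>> servo_tool --rows '[1,0,0,-0.01,0,1,-0.032,0,0,0,1,-0.03,0,0,0,1,0,0,0,0,1,0,0,0,0]'

```text
time: 12.42
position: [0.5853, -0.1853, 0.3172]
tool_rot: [0.735, 0.678, 0.0, 0.0]
ft_force: [-0.1, 0.5, -0.7]
grip_width: 0.0264
grip_force: 59.5
```

>>> servo_tool --rows '[1,0,0,0.005,0,1,0,0,0.005,0,1,0,0,0.004,0,1,0,0,0,0]'

```text
time: 12.75
position: [0.5845, -0.1823, 0.3011]
tool_rot: [0.734, 0.679, -0.0, -0.001]
ft_force: [-0.5, 0.4, -1.9]
grip_width: 0.0265
grip_force: 59.5
```

>>> servo_tool --rows '[1,-0.004,0,0.004,0,1,-0.004,0,0.004,0,1,-0.003,0,0.004,0,1,0,0,0,0]'

```text
time: 13.08
position: [0.5839, -0.1952, 0.2894]
tool_rot: [0.734, 0.679, -0.0, -0.001]
ft_force: [1.2, 0.4, -2.6]
grip_width: 0.0266
grip_force: 59.5
```

```bash
cat > st.py <<'E'
from h import *
o=robot.get_obs();T=np.array(o["position"]);Rm=R.from_quat(o["tool_rot"]).as_matrix()
e=T-.083*Rm[:,0]+[0,0,.0075]
print(o["time"],"T",T,"eye",e,"yaw",np.degrees(np.arctan2(Rm[1,0],Rm[0,0])),"F",o["ft_force"],"M",o["moment"])
E
python3 - <<'E'
from st import *
ps=[]
for n,b in(("scene",(190,120,290,195)),("top",(370,110,450,170))):
    p=robot.camera(n);im=p["pixels"][b[1]:b[3],b[0]:b[2],::-1];ps.append(cv2.resize(im,(400,300),interpolation=cv2.INTER_CUBIC))
    print(proj(p,[e,[.5775,-.271,.3]]),[x["at"] for x in robot.place_of(p,"scraper_eye")[:2]])
cv2.imwrite("pics/c5.png",np.hstack(ps))
E
```

```text
13.0833 T [ 0.5839 -0.1952  0.2894] eye [ 0.5774 -0.2779  0.2968] yaw 85.50226866617373 F [ 1.2135  0.4263 -2.6206] M [-0.0077 -0.0565 -0.0353]
[[235.1541 159.4207]
 [236.3517 159.8172]] [[0.0515, -0.3127, 0.0162]]
[[418.4447 148.918 ]
 [416.178  148.6393]] [[0.0535, -0.3158, 0.013]]
```

View pics/c5.png

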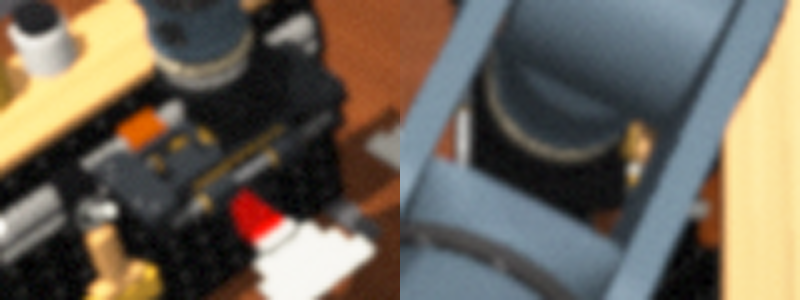

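The gripper hides the eye, and forces are nil. I'll go a little deeper, then drag along the rail (tool -y) and watch for the 4 N of friction.

>>> servo_tool --rows '[1,-0.004,0,0.006,0,1,0,-0.005,0,0,1,0,-0.008,0,0,1,0,-0.008,0,0,1,0,-0.008,0,0]'

```text
time: 13.7
position: [0.5556, -0.1973, 0.285]
tool_rot: [0.734, 0.679, 0.0, 0.002]
ft_force: [2.8, -2.3, -4.1]
grip_width: 0.0268
grip_force: 59.7
```

```bash
python3 - <<'E'
from st import *
p=robot.camera("scene")
print([ (x["at"],x["score"]) for q in("hook_tip","hook_seat") for x in robot.place_of(p,q)[:2]])
E
```

```text
13.7 T [ 0.5556 -0.1973  0.285 ] eye [ 0.5491 -0.28    0.2927] yaw 85.57111618629968 F [ 2.7525 -2.3132 -4.0858] M [-0.4531 -0.8357  0.3074]
[([0.5616, -0.2726, 0.3002], 0.42), ([0.6493, 0.4285, 0.055], 0.42), ([0.557, -0.3115, 0.2692], 0.58), ([0.5583, -0.2946, 0.3741], 0.46)]
```

The hook is following (about 18 mm so far). I'll keep dragging.

>>> servo_tool --rows '[1,0,-0.012,0,0,1,0,-0.012,0,0,1,0,-0.012,0,0,1,0,-0.012,0,0,1,0,0,0,0]'

```text
time: 14.27
position: [0.5062, -0.193, 0.2852]
tool_rot: [0.734, 0.679, -0.0, 0.001]
ft_force: [0.4, -1.3, -0.9]
grip_width: 0.0265
grip_force: 59.5
```

```bash
python3 - <<'E'
from st import *
p=robot.camera("scene")
print([ (x["at"],x["score"]) for q in("hook_tip","hook_seat") for x in robot.place_of(p,q)[:2]])
E
```

```text
14.2667 T [ 0.5062 -0.193   0.2852] eye [ 0.4997 -0.2757  0.2928] yaw 85.5234606124884 F [ 0.4009 -1.285  -0.9004] M [-0.4732 -0.2395  0.0618]
[([0.5038, -0.2696, 0.2966], 0.45), ([0.5074, -0.3113, 0.2713], 0.63)]
```

>>> servo_tool --rows '[1,0,-0.014,0,0,1,0,-0.014,0,0,1,0,-0.014,0,0,1,0,-0.013,0,0,1,0,0,0,0]'

```text
time: 14.83
position: [0.4523, -0.1888, 0.2852]
tool_rot: [0.734, 0.679, -0.0, 0.001]
ft_force: [1.1, -2.0, 1.2]
grip_width: 0.0265
grip_force: 59.5
```

```bash
python3 - <<'E'
from st import *
for n in("scene","top","scene"):
  p=robot.camera(n)
  print([ (x["at"],x["score"]) for q in("hook_tip","hook_seat") for x in robot.place_of(p,q)[:2]])
E
```

```text
14.8333 T [ 0.4523 -0.1888  0.2852] eye [ 0.4458 -0.2716  0.2928] yaw 85.54116912066311 F [ 1.1341 -1.9862  1.2362] M [-0.5916 -0.2716  0.0764]
[([0.4521, -0.2651, 0.2977], 0.36), ([0.452, -0.3045, 0.2697], 0.53)]
[]
[([0.4536, -0.2633, 0.2973], 0.46), ([0.4529, -0.3019, 0.2705], 0.54), ([0.4493, -0.2632, 0.2993], 0.42)]
```

The hook is at about 0.123. One more 3 mm, then I'll centre the ring on the prong and slide it down along the prong.

>>> servo_tool --rows '[1,0,-0.003,0,0,1,0,0,0,0,1,0,0.007,0,0,1,0,0,0,0]'

```text
time: 15.62
position: [0.4565, -0.1881, 0.2841]
tool_rot: [0.734, 0.679, 0.0, -0.001]
ft_force: [0.4, -1.1, -1.5]
grip_width: 0.0265
grip_force: 59.6
```

>>> servo_tool --rows '[1,-0.004,0,0.004,0,1,-0.004,0,0.004,0,1,-0.004,0,0.004,0,1,0,0,0,0]'

```text
time: 15.95
position: [0.4551, -0.2019, 0.2715]
tool_rot: [0.734, 0.679, -0.001, -0.0]
ft_force: [0.5, -3.7, -1.1]
grip_width: 0.0265
grip_force: 59.5
```

```bash
python3 - <<'E'
from st import *
for n in("scene","scene"):
  p=robot.camera(n)
  print([ (x["at"],x["score"]) for q in("hook_tip","hook_seat","scraper_handle") for x in robot.place_of(p,q)[:2]])
E
```

```text
15.95 T [ 0.4551 -0.2019  0.2715] eye [ 0.4486 -0.2846  0.2791] yaw 85.51091493883894 F [ 0.457  -3.6991 -1.1239] M [-0.7518 -0.0867  0.0086]
[([0.4499, -0.2634, 0.2976], 0.65), ([0.4531, -0.206, 0.2755], 0.53), ([0.6464, 0.4285, 0.0544], 0.26), ([0.1516, -0.3089, 0.0173], 0.78), ([0.4567, -0.2088, 0.2753], 0.66)]
[([0.4538, -0.3061, 0.2705], 0.56), ([0.4569, -0.2099, 0.2778], 0.9), ([0.1522, -0.3092, 0.0147], 0.89)]
```

>>> servo_tool --rows '[1,-0.003,0,0.003,0,1,0,0,0,0,1,0,0,0,0,1,0,0,0.006,0,1,-0.001,0,0.006,0]' --newtons 10

```text
time: 16.77
position: [0.4553, -0.2041, 0.2572]
tool_rot: [0.734, 0.679, 0.0, -0.0]
ft_force: [0.2, -0.3, -1.3]
grip_width: 0.0272
grip_force: 10.0
```

>>> servo_tool --rows '[1,-0.001,0,0.006,0,1,-0.001,0,0.006,0,1,-0.001,0,0.005,0,1,0,0,0,0]'

```text
time: 17.1
position: [0.4547, -0.2077, 0.2393]
tool_rot: [0.734, 0.679, -0.0, -0.001]
ft_force: [0.8, -0.4, -1.4]
grip_width: 0.0272
grip_force: 10.0
```

```bash
python3 - <<'E'
from st import *
p=robot.camera("scene");save(p,"c6",(190,120,330,225),5.7)
print([ (x["at"],x["score"]) for q in("hook_seat","scraper_handle") for x in robot.place_of(p,q)[:2]])
E
```

```text
17.1 T [ 0.4547 -0.2077  0.2393] eye [ 0.4482 -0.2905  0.2467] yaw 85.53487418098057 F [ 0.7996 -0.4103 -1.4349] M [-0.1982 -0.0867 -0.0213]
[([0.4525, -0.3023, 0.2675], 0.66), ([0.4531, -0.2161, 0.249], 0.93)]
```

View pics/c6.png

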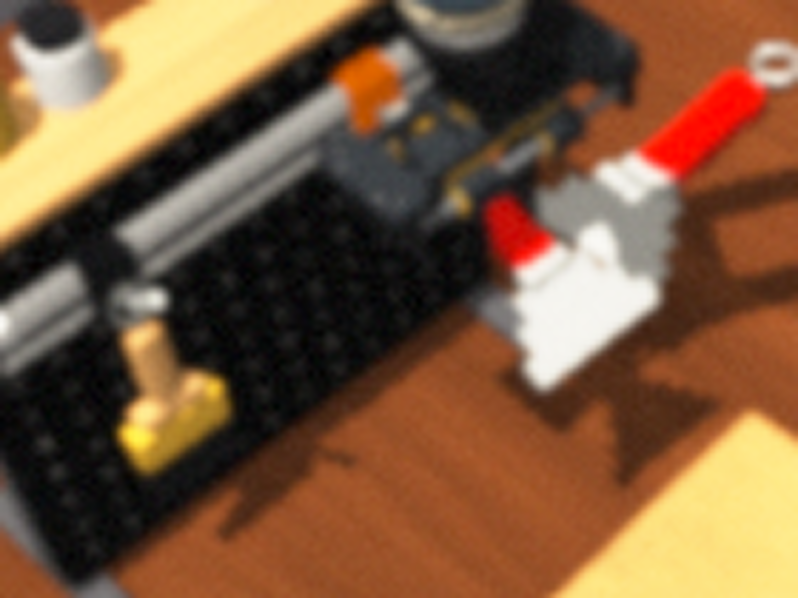

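The crop shows the orange block at scene (254,135), the gripper in front of it, the scraper's collar at about (284,166) and the blade edge's middle at about (295,179). I'll test the pitch against projections.

```bash
python3 - <<'E'
from st import *
p=robot.camera("scene")
H=T-.009*Rm[:,0]+[0,0,.0075]
for f in(0,10,20,30,45):
    a=np.radians(f);d=Rm[:,0]*np.cos(a)+[0,0,-np.sin(a)];n=Rm[:,0]*-np.sin(a)+[0,0,-np.cos(a)]
    y=Rm[:,1]
    G=T+[0,0,.0075]; H=G-.009*d
    print(f,proj(p,[H-.074*d,H+.050*d,H+.108*d+.011*n+.05*y,H+.108*d+.011*n-.05*y]).round(1).tolist(),"eye",H-.074*d)
r=robot.outline_of(p,"scraper_handle")
for x in r[:2]:
    v,u=np.nonzero(x["region"]);print(x["score"],u.min(),u.max(),v.min(),v.max(),u[v.argmax()],v[u.argmax()],v[u.argmin()])
E
```

```text
17.25 T [ 0.4547 -0.2072  0.2402] eye [ 0.4482 -0.2899  0.2476] yaw 85.516022476424 F [-0.1351 -0.8497 -1.5005] M [ 0.022  -0.1381 -0.0254]
0 [[262.3, 146.2], [285.3, 164.5], [286.2, 183.8], [307.4, 167.6]] eye [ 0.4482 -0.2899  0.2476]
10 [[262.0, 143.6], [285.4, 165.7], [285.9, 186.3], [306.9, 170.2]] eye [ 0.4483 -0.2887  0.262 ]
20 [[262.1, 141.4], [285.2, 166.7], [285.1, 188.1], [305.8, 172.1]] eye [ 0.4486 -0.2849  0.276 ]
30 [[262.7, 139.6], [284.8, 167.5], [283.7, 189.2], [304.2, 173.4]] eye [ 0.449  -0.2788  0.2891]
45 [[264.5, 138.0], [283.7, 168.0], [280.8, 189.5], [301.0, 174.0]] eye [ 0.4501 -0.2657  0.3063]
0.82 276 304 155 186 284 170 156
0.75 286 323 133 168 304 134 154
```

The observed blade corners, (285.3,188.1) and (305.8,172.3), match a 20° pitch, so the eye is held by the hook and the handle pivots. I'll go slightly further in and down, then release.

>>> servo_tool --rows '[1,-0.003,0,0.004,0,1,-0.002,0,0.003,0,1,0,0,0,0,1,0,0,0,0]'

```text
time: 17.68
position: [0.4545, -0.2127, 0.2333]
tool_rot: [0.734, 0.679, -0.0, -0.0]
ft_force: [0.1, 0.0, -2.2]
grip_width: 0.0267
grip_force: 10.0
```

>>> servo_tool --rows '[-1,0,0,0,0,-1,0,0,0,0,-1,0,0,0,0,-1,0,0,0,0,-1,0,0,0,0]'

```text
time: 18.1
position: [0.4547, -0.2126, 0.2337]
tool_rot: [0.734, 0.679, 0.0, 0.0]
ft_force: [-0.6, -0.8, 0.5]
grip_width: 0.0521
grip_force: 0.0
```

>>> servo_tool --rows '[-1,0,0,0,0,-1,0,0,0,0,-1,0,0,0,0,-1,0,0,0,0,-1,0,0,0,0]'

```text
time: 18.52
position: [0.4546, -0.2125, 0.2335]
tool_rot: [0.734, 0.679, 0.0, -0.0]
ft_force: [-0.9, -0.4, 0.6]
grip_width: 0.0835
grip_force: 0.0
```

```bash
python3 - <<'E'
from st import *
p=robot.camera("scene");save(p,"c7",(190,120,330,225),5.7)
print([ (q,x["at"],x["score"]) for q in("hook_seat","scraper_handle","scraper_eye","brush_mid") for x in robot.place_of(p,q)[:2]])
E
```

```text
18.5167 T [ 0.4546 -0.2125  0.2335] eye [ 0.4482 -0.2953  0.241 ] yaw 85.54064328314311 F [-0.8761 -0.3577  0.6067] M [-0.0429 -0.0651  0.0255]
[('hook_seat', [0.4497, -0.3052, 0.2696], 0.44), ('scraper_handle', [0.1515, -0.3113, 0.0176], 0.78), ('scraper_handle', [0.6482, -0.3169, 0.2677], 0.53), ('scraper_eye', [0.0561, -0.3143, 0.0141], 0.67), ('brush_mid', [0.6527, -0.3187, 0.1792], 0.89)]
```

View pics/c7.png

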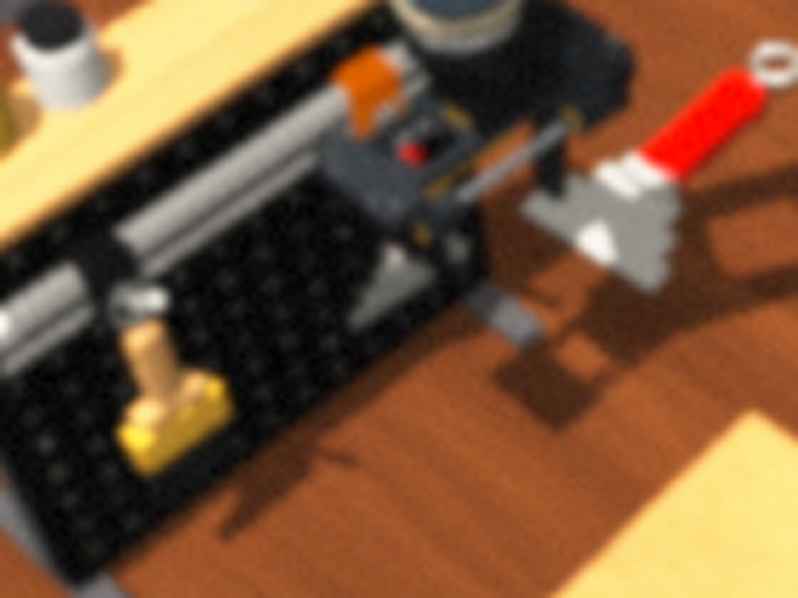

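The scraper hangs under the orange hook, blade at about scene (259,169). I'll retreat straight outward.

>>> servo_tool --rows '[-1,0.015,0,0,0,-1,0.03,0,0,0,-1,0.04,0,0,0,-1,0.04,0,0,0,-1,0.04,0,0,0]'

```text
time: 19.18
position: [0.4674, -0.0468, 0.2336]
tool_rot: [0.735, 0.678, 0.0, 0.0]
ft_force: [0.5, -0.0, 0.1]
grip_width: 0.0868
grip_force: 0.0
```

>>> servo_tool --rows '[-1,0.03,0,0,0,-1,0,0,0,0,-1,0,0,0,0,-1,0,0,0,0,-1,0,0,0,0]'

```text
time: 19.6
position: [0.47, -0.0192, 0.2336]
tool_rot: [0.735, 0.679, -0.0, 0.0]
ft_force: [0.1, 0.5, 0.4]
grip_width: 0.0869
grip_force: 0.0
```

>>> servo_tool --rows '[-1,0,0,0,0,-1,0,0,0,0,-1,0,0,0,0,-1,0,0,0,0,-1,0,0,0,0]'

```text
time: 20.02
position: [0.4698, -0.0186, 0.2335]
tool_rot: [0.734, 0.679, -0.0, -0.0]
ft_force: [0.7, -0.8, -0.6]
grip_width: 0.087
grip_force: 0.0
```

```bash
python3 - <<'E'
from st import *
for i in range(4):
  p=robot.camera("scene")
  if i==0: save(p,"c8",(190,120,330,225),5.7)
  print([ (q,x["at"],round(x["score"],2)) for q in("hook_seat","scraper_handle","scraper_eye","brush_mid") for x in robot.place_of(p,q) if abs(x["at"][1]+.3)<.06 and x["at"][2]>.1])
E
```

```text
20.0167 T [ 0.4698 -0.0186  0.2335] eye [ 0.4632 -0.1013  0.241 ] yaw 85.49288223927067 F [ 0.65   -0.8468 -0.5583] M [-0.0095 -0.037  -0.0016]
[('hook_seat', [0.4554, -0.3048, 0.2701], 0.68), ('scraper_handle', [0.4517, -0.3088, 0.1877], 0.81), ('scraper_eye', [0.4489, -0.3064, 0.2574], 0.57), ('brush_mid', [0.6561, -0.3151, 0.1787], 0.56)]
[('hook_seat', [0.4519, -0.302, 0.269], 0.44), ('hook_seat', [0.647, -0.3201, 0.2721], 0.21), ('scraper_handle', [0.4502, -0.3088, 0.2605], 0.54), ('brush_mid', [0.6536, -0.3183, 0.1792], 0.85)]
[('hook_seat', [0.6559, -0.3155, 0.181], 0.74), ('hook_seat', [0.452, -0.305, 0.2684], 0.61), ('scraper_handle', [0.4497, -0.3002, 0.1867], 0.87), ('scraper_eye', [0.4469, -0.31, 0.2622], 0.76), ('brush_mid', [0.6518, -0.3187, 0.1776], 0.61)]
[('hook_seat', [0.6554, -0.3187, 0.1797], 0.73), ('hook_seat', [0.4501, -0.3031, 0.2692], 0.48), ('scraper_handle', [0.452, -0.3076, 0.1876], 0.76), ('scraper_eye', [0.4463, -0.3125, 0.2604], 0.74), ('brush_mid', [0.6538, -0.3182, 0.1791], 0.62)]
```

View pics/c8.png

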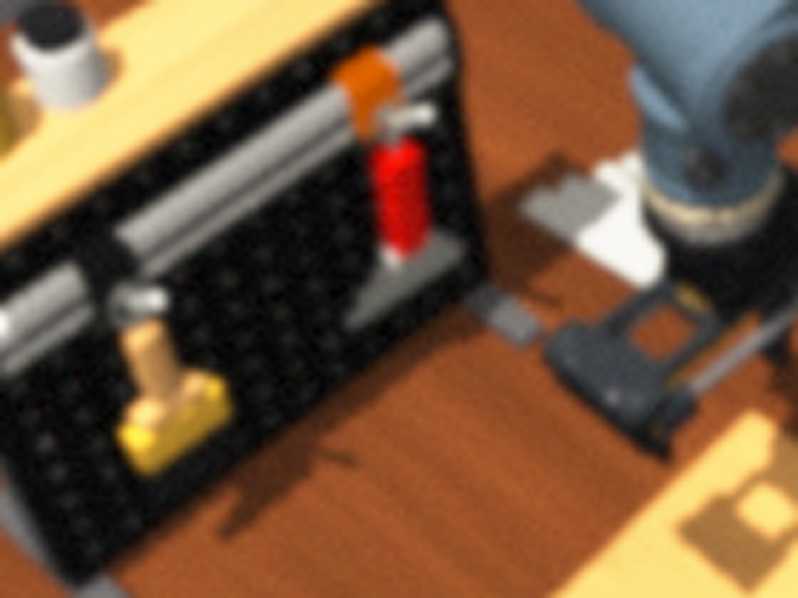

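The scraper hangs plumb on the orange hook at the free end, with its handle at about scene (260,155), and the brush is untouched. I'll let it settle, then hand in.

>>> servo_tool --rows '[-1,0,0,0,0,-1,0,0,0,0,-1,0,0,0,0,-1,0,0,0,0,-1,0,0,0,0]'

```text
time: 21.43
position: [0.4698, -0.0182, 0.2336]
tool_rot: [0.734, 0.679, 0.0, 0.0]
ft_force: [0.2, 1.1, -0.9]
grip_width: 0.0873
grip_force: 0.0
```

>>> servo_tool --rows '[-1,0,0,0,0,-1,0,0,0,0,-1,0,0,0,0,-1,0,0,0,0,-1,0,0,0,0]'

```text
time: 21.85
position: [0.4698, -0.0182, 0.2336]
tool_rot: [0.734, 0.679, 0.0, -0.0]
ft_force: [0.2, -0.1, 0.1]
grip_width: 0.0871
grip_force: 0.0
```

>>> servo_tool --rows '[-1,0,0,0,0,-1,0,0,0,0,-1,0,0,0,0,-1,0,0,0,0,-1,0,0,0,0]'

```text
time: 22.27
position: [0.4698, -0.0182, 0.2336]
tool_rot: [0.734, 0.679, 0.0, 0.0]
ft_force: [0.0, -0.3, 0.2]
grip_width: 0.0871
grip_force: 0.0
```

```bash
python3 - <<'E'
from st import *
ims=[robot.camera("scene")["pixels"][120:195,225:290].astype(int) for _ in range(3)]
print(abs(ims[2]-ims[0]).mean(),abs(ims[1]-ims[0]).max())
print(robot.hand_in())
E
```

```text
22.2667 T [ 0.4698 -0.0182  0.2336] eye [ 0.4633 -0.1009  0.2411] yaw 85.53976843749474 F [ 0.0044 -0.3382  0.1678] M [-0.0257 -0.1491  0.0098]
3.0613333333333332 27
the job is handed in; nothing more can be done
None
```

I slid the orange hook to the free end, about 0.12 m along the rail, hung the scraper on it and handed the job in at about 22 s; the last picture shows it hanging straight with the brush still on its hook, but hand-in gave no verdict.

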